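Stand the fallen paint bottle up in its bin and wedge it

ROBOT

A 6-joint arm with a two-finger parallel gripper is mounted at the origin on the work surface. World frame = base frame: x ahead of the robot, y to its left, z up, the work surface at z = 0. Lengths are in mm, angles in rad, forces in N, time in s.
With the tool pointing down it reaches from about 275 to 825 mm from the base axis. Payload 4.9 kg.
Tool frame: the origin (TCP) lies at the very end of the fingers, on their centre line; the grasp point (between the pads) lies 19 mm behind it; z points along the fingers, y is the line along which they close (so a half turn about z gives the same grasp; the last joint's range is limited). The gripper opens to 85 mm and grips with 20 to 120 N. Pads are 22 mm wide; open, the fingers measure 114 mm over their backs; the gripper's body (76 mm by 85 mm) begins 54 mm behind the grasp point. The pads swing forward as they close: fully open they stand 13 mm farther back than shut.
Start: joints at [-1.339, 0.326, -0.193, 1.052, 0, 1.437], TCP at [196.746, -513.624, 204.381] pointing down, gripper open.
Joint ranges: [-2.65, 2.65], [-0.97, 1.79], [-1.3, 1.35], [-1.93, 2.1], [-1.47, 1.37], [-3.14, 3.14]. Speed limits (rad/s): [2.57, 2.57, 3.14, 3.14, 3.14, 3.14].

INTERFACE

Orientations are given as [roll, pitch, yaw] about the fixed x, y, z axes, in that order (R = Rz(yaw) Ry(pitch) Rx(roll)).
In Python, from bench import bot, solve_ik, imaging gives the robot as it stands. Calls block until the motion is done:
- bot.move_ptp(position, orientation): joint-space move of the TCP to a pose.
- bot.movel(position, rot=None, max_speed=150, threshold=None): straight line of the TCP; rot=None keeps the orientation; max_speed is the mean speed in mm/s. With threshold (N) it stops when the force on the tool has changed by that much, and returns True; else False.
- bot.move_j(angles): joint-space move.
- bot.grip(opening, effort=None): opening from 0.0 (shut) to 1.0 (fully open); effort is the grip in N (None keeps the last); returns when the fingers have stopped.
- bot.dwell(seconds).
- solve_ik(position, orientation): joint angles nearest the present ones, or None.
- bot.get_state(): the state.
- imaging.capture(name): name is "scene" or "top" or "wrist"; returns the picture (400x640x3 uint8, blue, green, red); there is no depth.
- imaging.camera_model(name): a dict with "K" (3x3 intrinsics, pixels), "position" and "rotation" of the camera in the world. Camera axes: x right, y up, looking along -z (the intrinsics and any distortion apply to the point x, -y, -z); pixel columns grow to the right and rows downward; lengths in mm; the calibration is good to about 2 mm. The wrist camera is an equidistant fisheye: a pixel r from the principal point sees the ray r / f radians off the axis. A picture is of the moment at which its call begins: read the wrist's pose just before it. camera_model takes no time and is no camera call; for the wrist camera it gives the pose at the moment of the call.
A pose or a line that the arm cannot do raises bot.IKError and nothing moves.
- bot.sign_off(): hands the job in; it is judged then, once.
The state is a dict: "t": time; "qpos": joint angles; "joint_velocities": joint speeds; "effort": joint torques, N m; "tcp_pos": TCP position; "orientation": TCP orientation; "contact_force": force on the tool from outside, world axes, zero at the start; "wrist_torque": the same for the moment, N m; "opening": opening from 0.0 (shut) to 1.0 (fully open); "gripper_force": force on a finger pad.
Only numpy, scipy, OpenCV 4.12 (cv2) and the standard library are available. Lean on these libraries where they do the work, as an engineer would, in place of code of your own. Each camera call takes 0.05 s, during which the arm holds its last target. There are 200 camera calls.

TASK

The yellow paint bottle has fallen over in the deep blue bin: without lifting it out of the bin, stand it upright on the floor of its lane, right at the far end (the wall its foot lies against), and let go of it. Then draw the block with the tall red handle out of its pocket in the sloping wooden rack and lower it (do not drop it) into the free part of the same lane, standing flat on the floor with its handle up, so that the bottle cannot fall again. Leave everything else where it is.

Things in the scene. Friction and masses are not known exactly. Their poses are not given: they have to be found in the camera images.
- bin: Fixed deep blue open bin, 136 (x) x 155 (y) x 115 mm high, walls and floor 5 mm, origin at the centre of its underside, z up. A wall along x, as high as the rim, splits it into two lanes, each 126 (x) x 70 (y) mm and 110 mm deep inside: the bottle's lane on the -y side (centre y = -37.5 mm), the other holds two tubs. Its -x (near) end looks roughly towards the robot; +x is the far end.
- lane (a point): Centre of the floor of the bottle's lane, on the floor's upper face, axes as the bin's: the lane reaches 63 mm to -x (near end wall) and to +x (far end wall), 35 mm to either side in y; the rim is 110 mm above.
- bottle: Slim yellow squeeze bottle: body 42 mm diameter up to 148 mm, shoulder to 156, black cap 28 mm diameter from 156 to 190 mm (top). 0.15 to 0.3 kg. Origin at the foot's centre, z along its axis to the cap. It starts leaning about 40 degrees: foot in the bottom corner at the far (+x) end wall of its lane, body on the rim of the near (-x) wall, cap sticking out above that rim, free all round.
- keeper: Plywood block 54 (x) x 50 (y) x 45 (z) mm with a flat upright red handle on its middle, 24 (x) x 12 (y) mm, from 45 to 165 mm above the underside. 0.13 to 0.25 kg. Origin at the centre of the underside, z along the handle. It starts in one of the rack's pockets, tilted with it (top leaning 25 degrees to the rack's -x side), only 5 mm of the block showing: it comes out along its own z only.
- rack: Fixed brown wooden rack: a plate 75 x 300 x 50 mm sloping 25 degrees (upper face leans to -x, the robot's side; 80 mm high at the back), origin on the table under its middle, z up. Three pockets in a row along y at -95, 0, +95 mm, each 57 x 53 mm, 40 mm deep, square to the slope: 1.5 mm clearance all round a block. Keeper and two stamps occupy them in any order.
- stamp_a: Printing stamp in the rack, same block size as the keeper, with a short green knob (78 mm overall). Origin at the centre of its underside. To be left alone.
- stamp_b: As stamp_a, with a grey knob. To be left alone.
- tub_a: White tub with a green lid, 56 mm diameter, 72 mm high, standing in the bin's other lane, near end. Origin at the centre of its foot. To be left alone.
- tub_b: White tub with an orange lid, same size, in the bin's other lane, far end. To be left alone.
- red_bottle: Red bottle with white cap, 42 mm diameter, 190 mm high, standing on the table's far part. Origin at the centre of its foot. To be left alone.
- blue_bottle: Blue bottle with white cap, as the red one. To be left alone.
- brayer: Ink roller (roller 36 mm diameter, 90 mm wide, black handle) lying in the foil tray at the far edge of the table. Origin on the tray's floor under the roller's middle. To be left alone.

How it is judged:
By the outcome, as a careful person would: the job done as asked, in the order asked, and still so for the second after the job is handed in, with the robot touching nothing.
It also fails if it takes over 59 s, if anything falls off the work surface, if the arm or the gripper's body presses on something with over 40 N, if the wrist force passes 120 N, or if a joint passes its speed limit or range.

## Working session

There is one attempt and no reset: what is moved stays moved. The work goes in short steps, each a Python script; the robot and the scene stay as the last script left them, time stands still between calls to the robot, and variables do not carry over. Pictures are saved under pics/ and viewed, at most 10 in all, crops included, and the job is handed in when it is done.

```bash
ls; mkdir -p pics; python3 - <<'E'
from bench import bot, solve_ik, imaging
import cv2,numpy as np
np.set_printoptions(suppress=True,precision=3)
for n in("scene","top"):
    cv2.imwrite(f"pics/{n}0.png",imaging.capture(n)); m=imaging.camera_model(n); print(n,m)
print(imaging.camera_model("wrist"));print(bot.get_state())
E
```

```text
pics
scene {'K': array([[383.63,   0.  , 323.31],
       [  0.  , 383.63, 202.43],
       [  0.  ,   0.  ,   1.  ]]), 'position': array([1083.495,  589.497,  858.145]), 'rotation': array([ 0.747, -0.002,  2.486])}
top {'K': array([[360.845,   0.   , 316.358],
       [  0.   , 360.845, 197.641],
       [  0.   ,   0.   ,   1.   ]]), 'position': array([ 423.488,   24.282, 1063.698]), 'rotation': array([ 0.221,  0.002, -1.723])}
{'K': array([[309.707,   0.   , 314.448],
       [  0.   , 309.707, 195.419],
       [  0.   ,   0.   ,   1.   ]]), 'position': array([ 261.431, -488.087,  372.132]), 'rotation': array([-0.28 ,  0.002, -1.206])}
{'t': 0.1, 'qpos': array([-1.339,  0.327, -0.193,  1.052,  0.   ,  1.437]), 'joint_velocities': array([ 0.   , -0.001,  0.002, -0.001, -0.001,  0.002]), 'effort': array([  0.001, -44.424,  26.304,   0.008,  -0.   ,   0.   ]), 'tcp_pos': array([ 196.624, -513.046,  203.653]), 'orientation': array([-3.14 , -0.   ,  0.366]), 'contact_force': array([-0.104,  0.818,  0.488]), 'wrist_torque': array([-0.021,  0.049, -0.01 ]), 'gripper_force': 0.0, 'opening': 1.0031615072927684}
```

View pics/scene0.png

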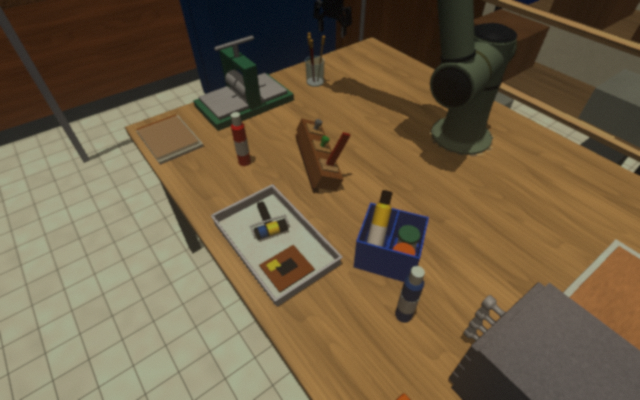

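View pics/top0.png

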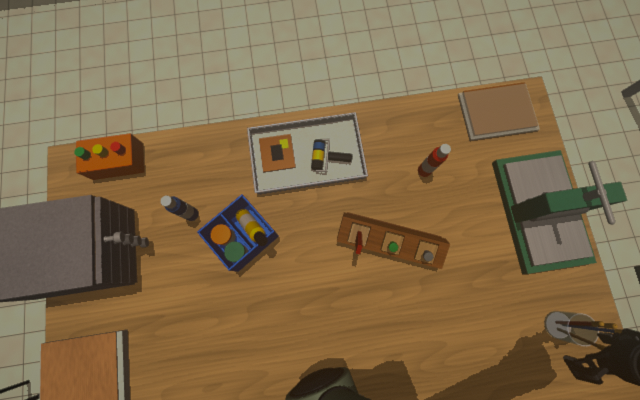

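The scene shows the bin at about (392,240), with the bottle's cap at (386,197) towards the robot, and the red handle at (338,150). In the top view the bin is centred at (237,233), the bottle's cap is at (258,238), and the rack runs (345,225)–(445,255) with the red handle at (358,243).

```bash
cat > h.py <<'E'
from bench import bot, solve_ik, imaging
import cv2,numpy as np
from scipy.spatial.transform import Rotation as Ro
np.set_printoptions(suppress=True,precision=2)
def ray(m,uv):
    K=m["K"];R=Ro.from_euler('xyz',m["rotation"]).as_matrix()
    x=(uv[0]-K[0,2])/K[0,0];y=(uv[1]-K[1,2])/K[1,1]
    if m.get("fish"):
        r=np.hypot(x,y); s=np.sin(r)/r if r>1e-9 else 1; d=np.array([x*s,-y*s,-np.cos(r)])
    else: d=np.array([x,-y,-1.])
    return np.array(m["position"]),R@d
def onz(m,uv,z):
    p,d=ray(m,uv); return p+d*(z-p[2])/d[2]
def onplane(m,uv,q,n):
    p,d=ray(m,uv); return p+d*(np.dot(n,np.subtract(q,p))/np.dot(n,d))
def wm():
    m=imaging.camera_model("wrist"); m["fish"]=1; return m
def proj(m,P):
    R=Ro.from_euler('xyz',m["rotation"]).as_matrix(); c=R.T@(np.array(P)-m["position"]); c=np.array([c[0],-c[1],-c[2]])
    if m.get("fish"):
        r=np.hypot(c[0],c[1]); th=np.arctan2(r,c[2]); c=np.array([c[0]/r*th,c[1]/r*th,1])
    else: c=c/c[2]
    return (m["K"]@c)[:2]
E
python3 - <<'E'
from h import *
m=imaging.camera_model("top")
for n,uv,z in [("binT",(237,197),115),("binR",(277,235),115),("binB",(237,270),115),("binL",(198,235),115),("rack tl",(345,214),80),("rack tr",(448,238),80),("rack bl",(338,238),48),("rack br",(440,268),48),("handle top",(358,250),190)]:
    print(n,onz(m,uv,z))
s=imaging.camera_model("scene"); print(proj(s,onz(m,(448,238),80)))
E
```

```text
binT [668.58 205.2  115.  ]
binR [550.33 111.73 115.  ]
binB [476.33 225.35 115.  ]
binL [582.02 317.53 115.  ]
rack tl [584.08 -78.4   80.  ]
rack tr [ 475.99 -344.37   80.  ]
rack bl [524.77 -50.69  48.  ]
rack br [ 400.19 -315.42   48.  ]
handle top [474.86 -82.94 190.  ]
[297.64 119.39]
```

```bash
python3 - <<'E'
from h import *
def view(c,h,yaw,name):
    d=np.array([np.cos(yaw),np.sin(yaw)])
    p=[*(np.array(c)-69*d),h]
    bot.move_ptp(p,[np.pi,0,yaw]); bot.dwell(.3)
    m=wm(); im=imaging.capture("wrist"); cv2.imwrite(f"pics/{name}.png",im); np.save(f"pics/{name}.npy",m,allow_pickle=True)
    print(bot.get_state()["t"],m["position"],m["rotation"])
view((505,-185),230,-.4,"w_rack")
view((560,210),260,.4,"w_bin")
E
```

```text
2.0417 [ 505.18 -186.11  398.34] [-0.28  0.   -1.97]
3.7 [560.56 209.68 428.42] [-0.28  0.   -1.17]
```

View pics/w_rack.png

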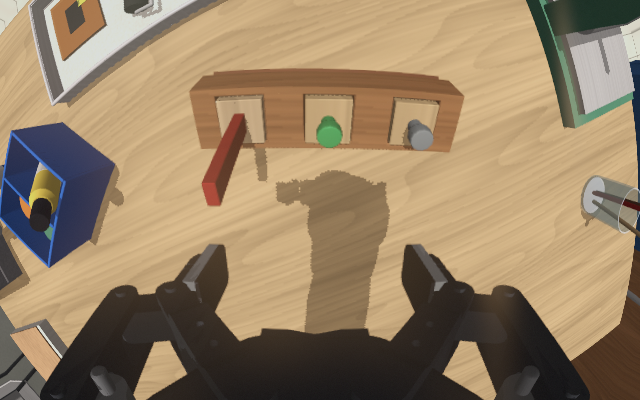

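View pics/w_bin.png

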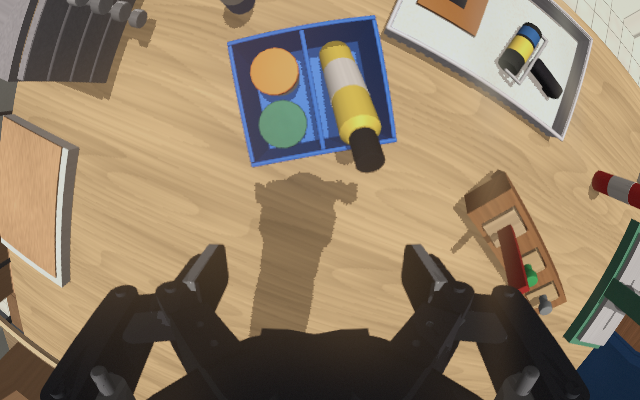

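The rack view shows the keeper's red handle from (255,120) to its top at (212,193), with the green stamp at (329,130) and the grey one at (418,135). The bin view shows the rim corners near (229,42), (375,17), (396,140) and (252,165), and the bottle's cap end near (369,165). I'll zoom in on both for precise pixels.

```bash
python3 - <<'E'
from h import *
a=cv2.imread("pics/w_rack.png")[65:215,185:470]; b=cv2.imread("pics/w_bin.png")[5:180,215:405]
A=cv2.resize(a,None,fx=2.8,fy=2.8)[:, :800];
cv2.imwrite("pics/zr.png",A); cv2.imwrite("pics/zb.png",cv2.resize(b,None,fx=3.4,fy=3.4))
for n in ("w_rack","w_bin"):
    im=cv2.imread(f"pics/{n}.png"); h=cv2.cvtColor(im,cv2.COLOR_BGR2HSV)
    M={"blue":cv2.inRange(h,(105,110,60),(125,255,255)),"yellow":cv2.inRange(h,(22,140,60),(32,255,255)),"red":cv2.inRange(h,(0,150,60),(5,255,255))|cv2.inRange(h,(175,150,60),(180,255,255))}
    for k,mm in M.items():
        cs,_=cv2.findContours(mm,cv2.RETR_EXTERNAL,cv2.CHAIN_APPROX_NONE)
        for c in sorted(cs,key=cv2.contourArea)[-2:]:
            q=cv2.approxPolyDP(cv2.convexHull(c),4,True); print(n,k,cv2.contourArea(c),q[:,0].tolist())
E
```

```text
w_rack blue 459.5 [[635, 60], [639, 189], [630, 65]]
w_rack blue 6770.0 [[11, 131], [66, 154], [80, 174], [73, 216], [49, 266], [0, 218]]
w_rack yellow 724.0 [[43, 170], [59, 182], [51, 213], [29, 203], [35, 177]]
w_rack red 255.5 [[204, 181], [214, 183], [219, 204], [208, 204]]
w_rack red 398.0 [[242, 114], [222, 161], [214, 164], [230, 122]]
w_bin blue 2604.0 [[614, 331], [639, 353], [639, 391], [621, 399], [590, 399], [577, 369]]
w_bin blue 13602.5 [[373, 15], [395, 141], [252, 165], [227, 43]]
w_bin yellow 437.5 [[343, 43], [352, 59], [323, 68], [323, 46]]
w_bin yellow 1668.0 [[358, 86], [368, 94], [380, 129], [348, 143], [341, 137], [332, 101], [342, 88]]
w_bin red 270.0 [[598, 171], [612, 175], [607, 194], [592, 185]]
w_bin red 343.0 [[522, 293], [513, 283], [512, 229], [528, 287]]
```

View pics/zr.png

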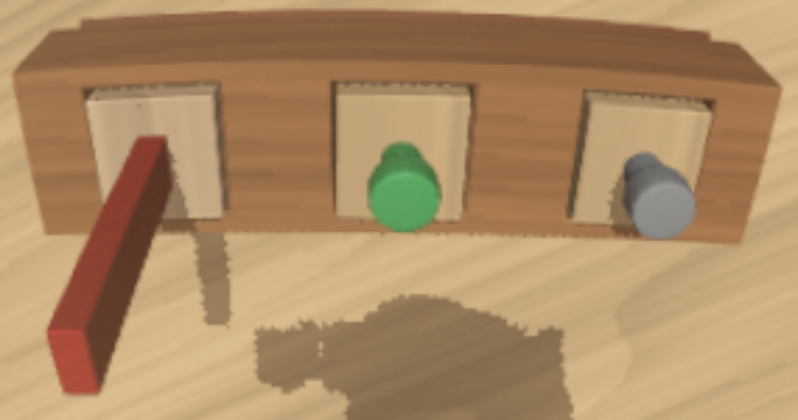

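View pics/zb.png

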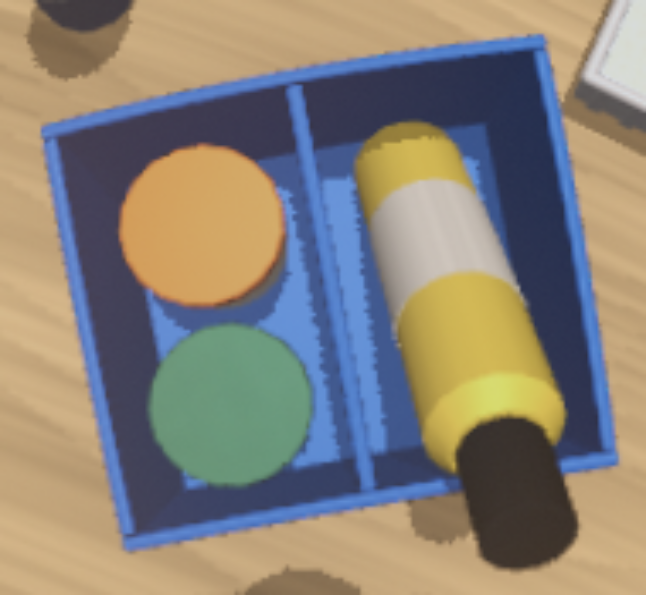

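The zooms give these pixels: rack upper-face corners at (17,72), (778,85), (742,242) and (46,233), handle top face centred at (76,362), bin rim corners at (43,130), (545,38), (615,460) and (127,548). The bottle's midline runs (410,165) → (495,420) → cap (525,530).

```bash
python3 - <<'E'
from h import *
mr=np.load("pics/w_rack.npy",allow_pickle=True).item(); mb=np.load("pics/w_bin.npy",allow_pickle=True).item()
zr=lambda u,v:(u/2.8+185-.3,v/2.8+65-.3); zb=lambda u,v:(u/3.4+215-.35,v/3.4+5-.35)
C=np.array([onz(mb,zb(*q),115) for q in [(43,130),(545,38),(615,460),(127,548)]])  # FL FR NR NL
print(C, [np.linalg.norm(C[i]-C[i-1]) for i in range(4)])
c=C.mean(0); ex=(C[0]+C[1]-C[2]-C[3]); ey=C[0]+C[3]-C[1]-C[2]
yx=np.arctan2(ex[1],ex[0]); yy=np.arctan2(-ey[0],ey[1]); byaw=(yx+yy)/2; print("bin",c,yx,yy)
X=np.array([np.cos(byaw),np.sin(byaw),0]);Y=np.array([-X[1],X[0],0]);Z=np.array([0,0,1.])
lane=np.array([c[0],c[1],5])-37.5*Y; print("lane",lane)
t=np.radians(40); ax=-np.sin(t)*X+np.cos(t)*Z; n=np.cos(t)*X+np.sin(t)*Z
foot=lane+X*(63-42*np.cos(t))+n*21   # axis at s=0
for q in [(410,165),(417,185),(449,290),(495,420),(505,435),(515,480),(525,530),(515,567)]:
    P=onplane(mb,zb(*q),foot,n)-foot; print(q,"s",P@ax,"y",P@Y)
R=np.array([onz(mr,zr(u,v),z) for u,v,z in [(17,72,80),(778,85,80),(742,242,48.3),(46,233,48.3)]])
print(R,[np.linalg.norm(R[i]-R[i-1]) for i in range(4)])
ry=R[0]+R[3]-R[1]-R[2]; rx=R[0]+R[1]-R[2]-R[3]; ryaw=np.arctan2(-ry[0],ry[1]); print("ryaw",ryaw,np.arctan2(rx[1],rx[0]))
rc=R.mean(0); a=np.radians(25)
rX=np.array([np.cos(ryaw),np.sin(ryaw),0]);rY=np.array([-rX[1],rX[0],0]); kz=-np.sin(a)*rX+np.cos(a)*Z
k=rc+95*rY-40*kz; top=k+165*kz
print("rackface",rc,"keeper",k,"top",top)
sx=np.cos(a)*rX+np.sin(a)*Z
for q in [(76,362),(50,330),(85,333),(100,393),(65,393)]:
    P=onplane(mr,zr(*q),top,kz)-top; print(q, P@sx, P@rY)
mid=k+45*kz
for q in [(88,98),(218,90),(226,215)]:
    P=onplane(mr,zr(*q),mid,kz)-mid; print(q, P@sx, P@rY)
np.savez("fit.npz",lane=lane,byaw=byaw,k=k,ryaw=ryaw)
E
```

```text
[[592.23 319.41 115.  ]
 [675.72 191.52 115.  ]
 [564.86 120.5  115.  ]
 [481.72 247.15 115.  ]] [np.float64(132.0414808127243), np.float64(152.73112561014972), np.float64(131.65631781660008), np.float64(151.49935092036174)]
bin [578.63 219.64 115.  ] 0.5744325639492125 0.5796556200523606
lane [599.09 188.22   5.  ]
(410, 165) s -1.656021906074681 y -0.9923519089172678
(417, 185) s 14.072707070962577 y -0.996345924340177
(449, 290) s 82.30874880961188 y 0.1563034991383357
(495, 420) s 145.53607688092245 y -1.1548179879334648
(505, 435) s 152.0568579818188 y -2.6168821174424086
(515, 480) s 169.36202593558275 y -1.5612626204225375
(525, 530) s 187.0201388342216 y -0.2791865495071832
(515, 567) s 198.29652473518018 y 4.865647421231273
[[ 579.39  -74.28   80.  ]
 [ 462.46 -343.4    80.  ]
 [ 399.64 -319.19   48.3 ]
 [ 518.95  -45.55   48.3 ]] [np.float64(74.0513523740546), np.float64(293.42035271514294), np.float64(74.40482451031976), np.float64(298.5206667053691)]
ryaw -0.4105088784729815 -0.40568884593659293
rackface [ 490.11 -195.61   64.15] keeper [ 543.52 -115.24   27.9 ] top [479.58 -87.42 177.44]
(76, 362) -0.5269028541685529 -1.6003817193944974
(50, 330) 10.778591146471324 3.514484212377244
(85, 333) 9.742260491550207 -6.386177566421196
(100, 393) -12.062093895053113 -6.333859778123872
(65, 393) -12.280250655257063 4.379393325830468
(88, 98) 26.070706278249723 22.983142933214413
(218, 90) 27.079202973571896 -27.022557137081527
(226, 215) -26.87611678153539 -25.89347812751791
```

```bash
cat >> h.py <<'E'
try:
    f=np.load("fit.npz"); lane,byaw,k,ryaw=f["lane"],float(f["byaw"]),f["k"],float(f["ryaw"])
    X=np.array([np.cos(byaw),np.sin(byaw),0]);Y=np.array([-X[1],X[0],0]);Z=np.array([0,0,1.])
except OSError: pass
def rpy(z,x):
    return Ro.from_matrix(np.column_stack([x,np.cross(z,x),z])).as_euler('xyz')
def bpose(deg,s,wall,lift,y=-1.):
    t=np.radians(deg); n=np.cos(t)*X+np.sin(t)*Z; ax=-np.sin(t)*X+np.cos(t)*Z
    return lane+X*(wall-42*np.cos(t))+Y*y+Z*lift+21*n+ax*s, rpy(-ax,n)
E
python3 - <<'E'
from h import *
for a in [(40,240,63,0),(40,158,63,0),(40,158,60,6),(20,158,60,6),(0,158,60,6)]:
    p,r=bpose(*a); print(a,p,r,solve_ik(p,r))
bot.move_ptp(*bpose(40,240,63,0)); bot.grip(.65,30)
s0=bot.get_state()["contact_force"]
print(bot.movel(bpose(40,158,63,0)[0],max_speed=120,threshold=8))
s=bot.get_state(); print(s["t"],s["tcp_pos"],s["contact_force"]-s0)
cv2.imwrite("pics/g1.png",imaging.capture("wrist"))
E
```

```text
(40, 240, 63, 0) [509.66 128.81 202.35] [ 3.14 -0.7   0.58] [-0.18 -0.1  -0.96  0.16  0.46  2.51]
(40, 158, 63, 0) [553.84 157.57 139.53] [ 3.14 -0.7   0.58] [-0.09  0.12 -0.98 -0.11  0.41  2.6 ]
(40, 158, 60, 6) [551.32 155.93 145.53] [ 3.14 -0.7   0.58] [-0.09  0.1  -0.97 -0.09  0.41  2.6 ]
(20, 158, 60, 6) [588.1  179.86 166.65] [ 3.14 -0.35  0.58] [ 0.09  0.24 -0.49  0.53  0.16  2.68]
(0, 158, 60, 6) [632.32 208.65 169.  ] [3.14 0.   0.58] [0.21 0.57 0.09 1.1  0.   2.77]
False
5.8917 [553.69 157.56 139.63] [-0.16  0.08  0.13]
```

View pics/g1.png

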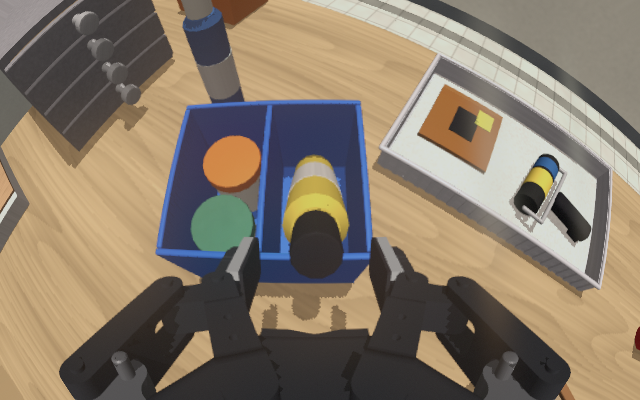

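The cap at (316,250) is centred between the finger pads (246 and 385). I'll close on it and check the grip.

```bash
python3 - <<'E'
from h import *
bot.grip(0,40); s=bot.get_state(); print(s["t"],s["opening"],s["gripper_force"],s["contact_force"])
if s["opening"]>.2:
    for d,w,l in [(40,61,5),(30,60,6),(20,60,6),(10,60,6),(0,60,6)]:
        p,r=bpose(d,158,w,l); bot.movel(p,r,max_speed=60); s=bot.get_state(); print(d,s["t"],s["contact_force"],s["wrist_torque"],s["opening"])
    cv2.imwrite("pics/u1.png",imaging.capture("wrist")); cv2.imwrite("pics/u1s.png",cv2.resize(imaging.capture("scene")[150:310,310:470],None,fx=3.5,fy=3.5))
E
```

```text
6.3417 0.2864799725035527 39.041157960891724 [-3.53 -1.18  4.14]
40 6.5917 [-0.27  0.75  1.39] [-0.11  0.37  0.07] 0.2915997986364723
30 7.1417 [-3.69 -2.88  9.72] [-0.29  0.22 -0.06] 0.2886812866483743
20 7.7083 [-0.02 -0.46 -0.68] [-0.32  0.33  0.  ] 0.2890726995952327
10 8.2917 [ 0.38  0.01 -1.7 ] [-0.17  0.37 -0.01] 0.2870093929708916
0 8.8917 [-0.16 -1.14 -2.86] [-0.    0.01 -0.01] 0.2832417445458602
```

View pics/u1s.png

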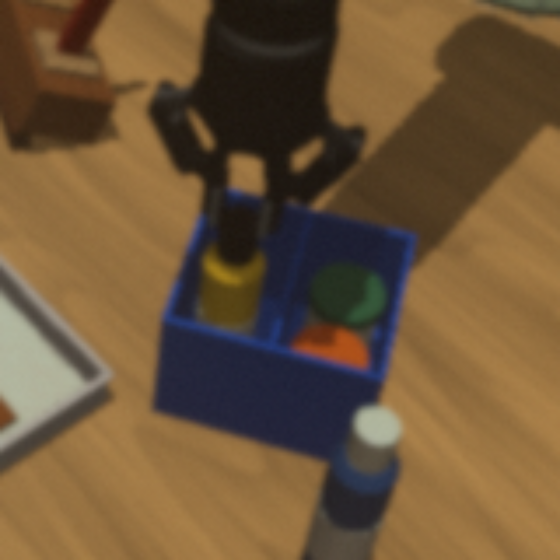

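The bottle hangs upright in the far half of its lane (about (235,270) in the crop), held by the cap. Next: nudge it to the far wall, lower it and release.

```bash
python3 - <<'E'
from h import *
P=lambda t:(lambda s:print(t,s["t"],(s["tcp_pos"]-lane)@X,(s["tcp_pos"]-lane)@Y,s["tcp_pos"][2],s["contact_force"],s["wrist_torque"]))(bot.get_state())
g=lambda:np.array(bot.get_state()["tcp_pos"])
p,_=bpose(0,158,60,6); p[:]=p
bot.dwell(.2);P("0")
h=bot.movel(p+9*X,max_speed=25,threshold=3);print(h);P("wall")
q=g()-.7*X if h else p+3*X
bot.movel(q,max_speed=30)
h=bot.movel(q-14*Z,max_speed=20,threshold=4);print(h);P("down")
bot.grip(.6);bot.dwell(.3);P("open")
bot.movel(g()+Z*70,max_speed=200)
bot.movel(g()+Z*40-X*40,max_speed=200); bot.dwell(.2)
m=wm(); im=imaging.capture("wrist"); cv2.imwrite("pics/s1.png",im)
for z in(0,190):
  for a in (X,-X,Y,-Y): print(z,proj(m,lane+42*X-Y+a*(21 if z==0 else 14)+Z*z))
print(bot.get_state()["t"])
E
```

```text
0 9.1917 38.4971193033441 -1.1117522436962148 169.47007279229652 [-0.32 -0.27 -1.84] [-0.01 -0.04 -0.04]
False
wall 9.7 47.98806189764775 -0.9982817074662376 168.78289887309805 [-0.31 -0.56 -1.65] [-0.16  0.1  -0.05]
True
down 10.425 42.532236536171496 -1.0388504029739103 165.05133501651525 [ 1.05 -0.87  4.  ] [ 0.06 -0.01 -0.03]
open 11.1 41.21960018168998 -0.6973124184012884 163.55510438929156 [0.1  0.23 0.34] [-0.04  0.   -0.02]
0 [315.55 113.55]
0 [315.55 143.27]
0 [300.54 128.52]
0 [330.56 128.51]
190 [315.97 127.2 ]
190 [315.96 162.01]
190 [298.36 144.78]
190 [333.57 144.78]
12.2833
```

View pics/s1.png

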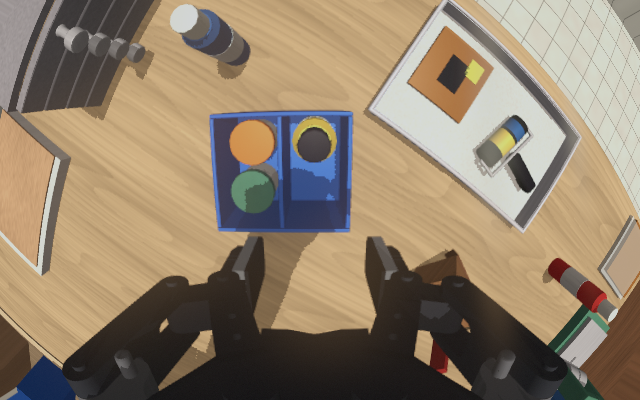

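The bottle stands upright in its lane with the cap at (315,145). The push didn't register the wall, so I'll re-measure the far rim and the cap here.

```bash
python3 - <<'E'
from h import *
m=wm(); im=cv2.imread("pics/s1.png"); h=cv2.cvtColor(im,cv2.COLOR_BGR2HSV)
mm=cv2.inRange(h,(105,110,60),(125,255,255)); cs,_=cv2.findContours(mm,cv2.RETR_EXTERNAL,cv2.CHAIN_APPROX_NONE)
c=max([c for c in cs if cv2.boundingRect(c)[0]>190],key=cv2.contourArea); q=cv2.approxPolyDP(cv2.convexHull(c),4,True)[:,0]
for uv in q: P=onz(m,uv+0.,115)-lane; print(uv,P@X,P@Y)
cv2.imwrite("pics/s1z.png",cv2.resize(im[100:240,200:360],None,fx=4,fy=4,interpolation=cv2.INTER_CUBIC))
yc=cv2.inRange(h,(20,120,60),(34,255,255))[100:240,285:345]; ys,xs=np.nonzero(yc); print("yellow",xs.min()+285,xs.max()+285,ys.min()+100,ys.max()+100)
for uv in [((xs.min()+xs.max())/2+285,ys.min()+100)]: P=onz(m,uv,5+148)-lane; print("body far edge",P@X,P@Y)
bk=cv2.inRange(h,(0,0,0),(180,140,75))[128:166,294:338]; c=max(cv2.findContours(bk,0,1)[0],key=cv2.contourArea); (u,v),r=cv2.minEnclosingCircle(c); print(u+294,v+128,r)
P=onz(m,(u+294,v+128),195)-lane; print("cap",P@X,P@Y)
E
```

```text
[351 112] 67.26493770114071 -37.81965871326867
[347 231] -65.71296774947017 -36.78534676444619
[219 230] -65.70980777044437 112.68300252979658
[210 115] 67.12681557069286 113.06349474638985
yellow 293 336 118 156
body far edge 61.88607685393115 0.1916616682759803
314.0 144.60000038146973 17.33676528930664
cap 42.10596614096762 0.540454392287861
```

View pics/s1z.png

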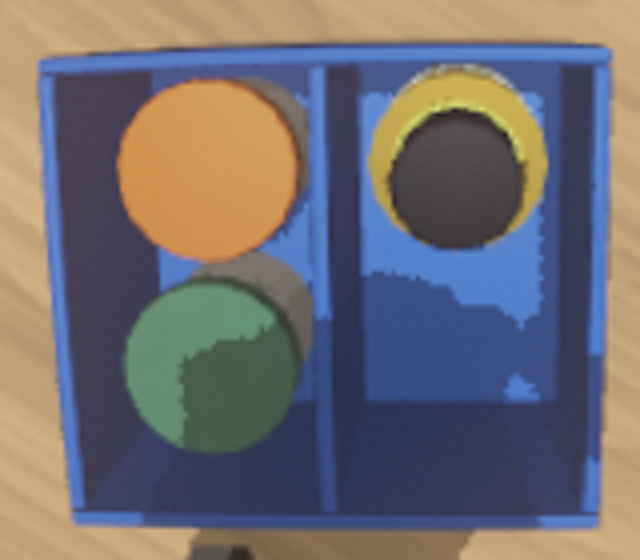

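The far rim is at lane x≈+67, and the bottle body's far edge is at x≈62 with the inner wall at ≈63, so the bottle stands at the far end. Now the keeper, with a numeric check from close by.

```bash
cat >> h.py <<'E'
a=np.radians(25)
rX=np.array([np.cos(ryaw),np.sin(ryaw),0]);rY=np.array([-rX[1],rX[0],0]); kz=-np.sin(a)*rX+np.cos(a)*Z; sx=np.cos(a)*rX+np.sin(a)*Z
krot=rpy(-kz,sx)
E
python3 - <<'E'
from h import *
g=lambda:np.array(bot.get_state()["tcp_pos"])
kp=k-1.6*rY
T=lambda s:kp+kz*s
print(solve_ik(T(134),krot),solve_ik(T(225),krot))
bot.move_ptp(g()+[0,0,60],bot.get_state()["orientation"])
bot.move_ptp(T(225),krot); bot.grip(.55,70); bot.dwell(.2)
m=wm(); im=imaging.capture("wrist"); h=cv2.cvtColor(im,cv2.COLOR_BGR2HSV)
mm=cv2.inRange(h,(0,140,40),(6,255,255))|cv2.inRange(h,(174,140,40),(180,255,255))
pt=proj(m,T(165)); print("pred top",pt,"base",proj(m,T(45)))
for c in cv2.findContours(mm,0,1)[0]:
    if cv2.contourArea(c)>60: print(cv2.contourArea(c),cv2.approxPolyDP(cv2.convexHull(c),2,True)[:,0].tolist(), [int(x) for x in cv2.mean(h,cv2.drawContours(np.zeros_like(mm),[c],-1,255,-1))[:3]])
for dx,dy in [(12,6),(12,-6),(-12,-6),(-12,6)]: print(proj(m,T(165)+dx*sx+dy*rY))
s=bot.get_state();print(s["t"],s["opening"],s["contact_force"]); cv2.imwrite("pics/k1.png",im)
E
```

```text
[-0.31 -0.   -0.88  0.26 -0.04 -3.05] [-0.3  -0.19 -0.79  0.53 -0.05 -3.04]
pred top [314.11 199.31] base [314.24 169.06]
617.0 [[313, 162], [317, 164], [318, 215], [306, 215], [305, 188], [308, 164]] [4, 168, 150]
342.5 [[419, 30], [415, 41], [409, 45], [399, 43], [393, 36], [398, 21]] [2, 192, 91]
101.0 [[434, 0], [428, 6], [420, 6], [411, 0]] [1, 199, 89]
[306.21 184.24]
[321.96 184.22]
[321.78 213.95]
[306.48 213.97]
17.8583 0.5486722282111481 [ 0.37  0.74 -1.09]
```

```bash
python3 - <<'E'
from h import *
kr=rpy(-kz,-sx); T=lambda s:k+kz*s
S=lambda t:(lambda s:print(t,s["t"],s["tcp_pos"],s["contact_force"],s["opening"],s["gripper_force"],s["wrist_torque"]))(bot.get_state())
print(solve_ik(T(225),kr))
bot.move_ptp(T(225),kr); S("pre")
h=bot.movel(T(134),max_speed=100,threshold=8); print(h); S("at")
if not h:
    bot.grip(0,70); S("grip")
    s=bot.get_state()
    if s["opening"]>.06:
        h=bot.movel(T(134+12),max_speed=30,threshold=25); print(h); S("pull12")
        if not h:
            h=bot.movel(T(134+75),max_speed=60,threshold=25); print(h); S("pull75")
E
```

```text
[-0.29 -0.19 -0.79  0.53 -0.05  0.11]
pre 20.5083 [456.32 -77.31 231.8 ] [-0.06 -0.38  0.29] 0.548973954007118 0.0 [0.16 0.36 0.01]
False
at 21.5667 [491.77 -92.66 149.75] [-0.25 -1.07  0.61] 0.5485803696805266 0.0 [0.18 0.36 0.02]
grip 22.0167 [491.98 -92.39 150.11] [-2.59  2.14  5.7 ] 0.0945391515552222 68.63952398300171 [0.42 0.48 0.07]
False
pull12 22.5667 [487.08 -90.67 160.46] [ 1.08 -0.5  -1.18] 0.09122277028129284 68.6640859907493 [ 0.1   0.39 -0.01]
False
pull75 23.7667 [462.32 -79.93 216.89] [ 0.4   0.16 -1.91] 0.09288732232642309 68.65363467950374 [0.3  0.62 0.05]
```

```bash
python3 - <<'E'
from h import *
S=lambda t:(lambda s:print(t,s["t"],[(s["tcp_pos"]-lane)@v for v in(X,Y,Z)],s["contact_force"],s["opening"],s["gripper_force"],s["wrist_torque"]))(bot.get_state())
g=lambda:np.array(bot.get_state()["tcp_pos"])
fr=rpy(-Z,-X); L=lambda h:lane-11*X+Z*(h+134)
print(solve_ik(L(220),fr),solve_ik(L(0),fr))
bot.movel(g()+Z*140,max_speed=200)
bot.move_ptp(L(222),fr); S("over")
bot.dwell(.4); S("over"); m=imaging.camera_model("scene")
im=imaging.capture("scene"); h=cv2.cvtColor(im,cv2.COLOR_BGR2HSV)
h=bot.movel(L(120),max_speed=100,threshold=8); print(h); S("rim")
if not h:
    h=bot.movel(L(12),max_speed=70,threshold=6); print(h); S("12")
E
```

```text
[ 0.18  0.42  0.34  1.49  0.   -0.4 ] [ 0.18  0.5  -0.1   0.97  0.   -0.4 ]
over 25.7417 [np.float64(-11.532657697062817), np.float64(-0.6498901932451512), np.float64(355.7098150694779)] [-0.08  0.01 -1.87] 0.10080511027338543 68.53828310966492 [0.02 0.02 0.02]
over 26.1417 [np.float64(-11.365105557146705), np.float64(-0.47968423073387967), np.float64(356.63380085871574)] [-0.02 -0.67 -0.99] 0.09050217170968507 68.55249741347507 [-0.   -0.    0.03]
False
rim 27.3583 [np.float64(-10.545120206020057), np.float64(-0.16788173604038037), np.float64(254.79994741218542)] [ 0.54  0.17 -1.34] 0.09298818894239395 68.55317290406674 [-0.01 -0.04 -0.04]
False
12 29.05 [np.float64(-10.64874887672516), np.float64(-0.14265469649054915), np.float64(146.51535030489728)] [-0.31 -0.7  -2.  ] 0.09508211151808096 68.55658683925867 [ 0.01 -0.04  0.  ]
```

```bash
python3 - <<'E'
from h import *
S=lambda t:(lambda s:print(t,s["t"],[(s["tcp_pos"]-lane)@v for v in(X,Y,Z)],s["contact_force"],s["opening"],s["wrist_torque"]))(bot.get_state())
g=lambda:np.array(bot.get_state()["tcp_pos"])
L=lambda h:lane-11*X+Z*(h+134)
h=bot.movel(L(-8),max_speed=20,threshold=5); print(h); S("down")
if h:
    bot.grip(.5); bot.dwell(.3); S("open")
    bot.movel(g()+Z*130,max_speed=150)
    bot.movel(g()+Z*30-X*80,rpy(-Z,-X),max_speed=200)
    bot.move_ptp(g()+[0,0,1],rpy(-Z,X)); bot.dwell(.2); S("view")
    m=wm(); im=imaging.capture("wrist"); cv2.imwrite("pics/f1.png",im); hh=cv2.cvtColor(im,cv2.COLOR_BGR2HSV)
    top=lane-11*X+165*Z; print("pred handle top",[proj(m,top+dx*X+dy*Y) for dx,dy in[(12,6),(12,-6),(-12,-6),(-12,6)]],"base",proj(m,lane-11*X+45*Z))
    print("pred cap",proj(m,lane+42*X+190*Z))
    mm=cv2.inRange(hh,(0,140,40),(6,255,255))|cv2.inRange(hh,(174,140,40),(180,255,255))
    for c in cv2.findContours(mm,0,1)[0]:
        if cv2.contourArea(c)>60: print("red",cv2.contourArea(c),cv2.approxPolyDP(cv2.convexHull(c),2,True)[:,0].tolist())
    wc=cv2.inRange(hh,(20,120,60),(34,255,255))
    for c in cv2.findContours(wc,0,1)[0]:
        if cv2.contourArea(c)>100: print("yel",cv2.contourArea(c),cv2.boundingRect(c))
    x,y=map(int,proj(m,lane+42*X+190*Z)); b=np.zeros_like(wc); b[y-22:y+22,x-24:x+24]=cv2.inRange(hh,(0,0,0),(180,140,75))[y-22:y+22,x-24:x+24]
    c=max(cv2.findContours(b,0,1)[0],key=cv2.contourArea); (u,v),r=cv2.minEnclosingCircle(c); P=onz(m,(u,v),195)-lane; print("cap",u,v,r,P@X,P@Y)
E
```

```text
True
down 29.6583 [np.float64(-11.000116748311898), np.float64(0.21289182067522713), np.float64(135.43923846887617)] [-0.89  0.78  4.44] 0.09818162114947271 [ 0.19  0.04 -0.02]
open 30.3833 [np.float64(-11.93047226551132), np.float64(0.4096114920439135), np.float64(134.41916632011132)] [-0.62 -0.59  0.82] 0.5012298977034408 [ 0.01  0.01 -0.  ]
view 34.825 [np.float64(-92.05114578305235), np.float64(0.5278578171336807), np.float64(294.0872109331292)] [ 0.38  0.31 -1.26] 0.4987769712224179 [ 0.01  0.04 -0.03]
pred handle top [array([309.22,  84.25]), array([321.94,  84.25]), array([321.92, 109.18]), array([309.27, 109.18])] base [315.25 100.1 ]
pred cap [315.64  36.68]
red 522.5 [[590, 230], [595, 230], [612, 240], [613, 244], [605, 259], [600, 259], [583, 246], [584, 238]]
red 247.5 [[560, 212], [572, 218], [564, 235], [552, 227], [553, 218]]
red 252.0 [[319, 88], [320, 110], [309, 111], [309, 88]]
yel 586.5 (294, 36, 42, 37)
yel 225.0 (455, 7, 20, 23)
cap 314.69512939453125 44.13414764404297 14.305599212646484 35.11113969581411 0.8219295307602396
```

```bash
python3 - <<'E'
from h import *
m=wm(); im=imaging.capture("wrist"); h=cv2.cvtColor(im,cv2.COLOR_BGR2HSV)
mm=cv2.inRange(h,(105,110,60),(125,255,255)); c=max([c for c in cv2.findContours(mm,0,1)[0] if 190<cv2.boundingRect(c)[0]<400],key=cv2.contourArea)
for uv in cv2.approxPolyDP(cv2.convexHull(c),4,True)[:,0]: P=onz(m,uv+0.,115)-lane; print(uv,P@X,P@Y)
for z,uv in[(153,(315,35.5)),(153,(293.5,56)),(153,(336.5,56)),(153,(315,73)),(170,(314.5,88)),(170,(314.5,111))]: P=onz(m,uv,z)-lane; print(z,uv,P@X,P@Y)
# block top face, column profile below/above handle
for v in range(14,150,3): print(v,im[v,303].tolist(),im[v,314].tolist(),im[v,326].tolist())
E
```

```text
[349  33] 66.09112484656333 -37.869671145693765
[349 147] -66.20327361199384 -38.51668281168643
[219 148] -65.64762207674988 113.6990442848791
[218  37] 66.70870268952886 112.47757767081234
153 (315, 35.5) 53.19664829208037 0.4560558829679727
153 (293.5, 56) 31.719063391841928 21.923880133534308
153 (336.5, 56) 31.70158150397504 -20.972618038736623
153 (315, 73) 13.859186425160996 0.4956406808140315
170 (314.5, 88) -2.6369637295856596 1.0141263806088134
170 (314.5, 111) -24.764026119511808 1.0352391804472714
14 [125, 167, 197] [124, 166, 196] [130, 174, 204]
17 [119, 161, 191] [122, 164, 195] [125, 167, 197]
20 [123, 166, 196] [126, 169, 198] [121, 164, 193]
23 [124, 165, 196] [120, 162, 192] [124, 166, 195]
26 [120, 162, 191] [67, 70, 79] [123, 164, 195]
29 [89, 121, 146] [69, 72, 81] [65, 78, 93]
32 [66, 69, 78] [73, 75, 83] [71, 74, 81]
35 [70, 72, 81] [74, 77, 84] [72, 74, 82]
38 [70, 72, 81] [76, 78, 86] [74, 76, 84]
41 [73, 74, 83] [77, 79, 87] [75, 77, 85]
44 [72, 74, 82] [78, 79, 87] [78, 79, 86]
47 [50, 54, 63] [78, 79, 87] [62, 64, 72]
50 [40, 45, 54] [77, 79, 87] [38, 42, 
[... 892 characters left out ...]
90] [145, 181, 208]
110 [138, 173, 201] [66, 69, 189] [146, 182, 208]
113 [139, 174, 201] [88, 110, 131] [145, 181, 209]
116 [137, 173, 200] [89, 111, 133] [145, 181, 209]
119 [139, 174, 201] [98, 124, 148] [145, 181, 209]
122 [114, 109, 120] [110, 103, 110] [115, 113, 123]
125 [180, 115, 82] [183, 118, 85] [182, 117, 84]
128 [209, 139, 97] [210, 140, 98] [210, 140, 98]
131 [209, 139, 96] [210, 141, 98] [211, 140, 99]
134 [207, 137, 96] [207, 137, 96] [208, 138, 97]
137 [99, 63, 59] [98, 64, 61] [98, 64, 61]
140 [99, 66, 61] [99, 66, 61] [98, 66, 62]
143 [94, 64, 60] [94, 64, 61] [94, 63, 62]
146 [200, 127, 87] [201, 129, 89] [202, 130, 91]
149 [121, 160, 189] [118, 156, 185] [117, 156, 186]
```

```bash
python3 - <<'E'
from h import *
m=wm(); print(bot.get_state()["t"])
for n,z,uv in[("block far",50,(304,83.5)),("block near",50,(304,121.3)),("cap far",195,(315,24.8)),("cap near",195,(315,51.5)),("bottle foot-ish near edge at block top",50,(314,82.5)),("floor far of near wall",5,(315,136)),("block edge visible floor",5,(315,123.5))]:
    P=onz(m,uv,z)-lane; print(n,P@X,P@Y)
im=imaging.capture("wrist")
for v in (78,90,100,118): print(v,[(u,im[v,u].tolist()) for u in list(range(284,298,2))+list(range(334,350,2))])
E
```

```text
34.925
block far 11.523840568289387 14.865708578225453
block near -39.54218302118786 15.052833364333948
cap far 53.141968123579616 0.5293524910487339
cap near 28.36727808539961 0.5561630420368276
bottle foot-ish near edge at block top 12.812393504137551 1.6249588254662501
floor far of near wall -63.492139619312816 0.2796115031440072
block edge visible floor -44.73284055503906 0.26577964895290135
78 [(284, [155, 92, 67]), (286, [85, 57, 55]), (288, [85, 57, 55]), (290, [85, 58, 56]), (292, [198, 131, 93]), (294, [210, 141, 99]), (296, [142, 89, 68]), (334, [187, 123, 87]), (336, [141, 88, 65]), (338, [133, 82, 63]), (340, [81, 55, 53]), (342, [80, 55, 52]), (344, [82, 55, 52]), (346, [132, 76, 57]), (348, [208, 135, 90])]
90 [(284, [135, 83, 65]), (286, [85, 58, 56]), (288, [86, 58, 56]), (290, [85, 56, 54]), (292, [193, 127, 90]), (294, [212, 143, 101]), (296, [151, 154, 165]), (334, [214, 145, 102]), (336, [140, 87, 66]), (338, [131, 82, 64]), (340, [80, 54, 53]), (342, [81, 56, 54]), (344, [81, 55, 53]), (346, [117, 71, 58]), (348, [204, 131, 88])]
100 [(284, [134, 81, 62]), (286, [86, 57, 54]), (288, [85, 58, 54]), (290, [86, 58, 54]), (292, [199, 131, 91]), (294, [212, 143, 100]), (296, [130, 139, 153]), (334, [208, 145, 111]), (336, [140, 87, 67]), (338, [132, 82, 65]), (340, [83, 57, 55]), (342, [82, 57, 55]), (344, [81, 56, 55]), (346, [78, 54, 54]), (348, [202, 129, 87])]
118 [(284, [177, 106, 73]), (286, [85, 58, 55]), (288, [86, 59, 56]), (290, [86, 60, 56]), (292, [205, 137, 96]), (294, [211, 141, 98]), (296, [151, 140, 148]), (334, [184, 125, 97]), (336, [139, 88, 69]), (338, [139, 87, 68]), (340, [82, 57, 57]), (342, [82, 57, 57]), (344, [82, 58, 58]), (346, [136, 82, 65]), (348, [206, 133, 90])]
```

The keeper is flat in the lane, but about 6–7 mm from the bottle. There's time to regrip it, lift it 3 mm and close the gap to about 3 mm.

```bash
python3 - <<'E'
from h import *
S=lambda t:(lambda s:print(t,s["t"],[(s["tcp_pos"]-lane)@v for v in(X,Y,Z)],s["contact_force"],s["opening"],s["wrist_torque"]))(bot.get_state())
g=lambda:np.array(bot.get_state()["tcp_pos"])
L=lambda x,h:lane+x*X+.8*Y+Z*(h+134)
assert all(solve_ik(p,rpy(-Z,X)) is not None for p in(L(-13.5,0),L(-9,-6)))
bot.movel(L(-13.5,155),rpy(-Z,X),max_speed=120)
h=bot.movel(L(-13.5,1),max_speed=100,threshold=7); S(h)
if not h:
    bot.grip(0,50); S("grip")
    bot.movel(L(-13.5,5),max_speed=20); S("lift")
    h=bot.movel(L(-9.5,5),max_speed=15,threshold=4); S(h); x=(g()-lane)@X-(.7 if h else 0)
    h=bot.movel(L(x,-8),max_speed=20,threshold=5); S(h)
    bot.grip(.5); bot.dwell(.2); S("open")
bot.movel(g()+Z*130,max_speed=150)
bot.movel(L(-92,160),max_speed=150); bot.dwell(.2)
m=wm(); im=imaging.capture("wrist"); cv2.imwrite("pics/f2.png",im)
for v in range(20,140,2): print(v,im[v,304].tolist(),im[v,314].tolist())
for z,v in[(50,80),(50,118),(195,25),(195,51),(170,85),(170,108)]: print(z,v,(onz(m,(314,v),z)-lane)@X, (onz(m,(314,v+1),z)-onz(m,(314,v),z))@X)
S("end")
E
```

```text
False 37.475 [np.float64(-13.03878196599306), np.float64(0.621811864061362), np.float64(135.69675507998747)] [-0.33  0.81 -0.3 ] 0.501627721272875 [-0.05 -0.02  0.04]
grip 37.875 [np.float64(-13.19480999826934), np.float64(0.5321069626651671), np.float64(135.54468375014582)] [ 0.21 -0.62  3.34] 0.11025261755949196 [-0.13  0.03 -0.02]
lift 38.225 [np.float64(-13.67722078365725), np.float64(0.9325715153461199), np.float64(138.7474035612548)] [-0.68  0.51 -1.89] 0.10983377366069576 [-0.03 -0.02 -0.02]
False 38.6417 [np.float64(-9.448150656987728), np.float64(0.8541289630864729), np.float64(138.86886770273404)] [-0.15  0.2  -2.03] 0.11024505780970933 [0.02 0.07 0.09]
True 38.9917 [np.float64(-9.282589722736516), np.float64(0.5126213793984941), np.float64(135.50263333116493)] [ 1.22 -0.06  4.6 ] 0.1118321949994924 [-0.04 -0.1  -0.04]
open 39.6083 [np.float64(-10.24851099454111), np.float64(1.1271006884850148), np.float64(134.24862290710544)] [-0.77  1.34 -0.51] 0.5023459648224828 [-0.01  0.04 -0.03]
20 [124, 166, 197] [125, 166, 197]
22 [125, 166, 197] [120, 162, 192]
24 [123, 165, 195] [
[... 1584 characters left out ...]
0, 139, 96] [210, 141, 98]
126 [210, 139, 96] [210, 140, 97]
128 [210, 139, 97] [210, 140, 97]
130 [210, 139, 96] [210, 140, 98]
132 [209, 139, 97] [210, 140, 97]
134 [208, 138, 96] [208, 137, 96]
136 [132, 82, 66] [129, 80, 66]
138 [98, 65, 60] [98, 64, 58]
50 80 15.903107932145414 -1.3553717053851684
50 118 -35.308507486511346 -1.3465276728569822
195 25 52.80730134599214 -0.9415826569268516
195 51 28.799865873574557 -0.9062884337686544
170 85 0.302698737218866 -0.9624003021000236
170 108 -21.75770112420684 -0.9574472372640472
end 41.6083 [np.float64(-91.63984032992573), np.float64(0.8944133836791948), np.float64(293.3328503406164)] [-0.12 -0.86  0.67] 0.5012563718906949 [ 0.02 -0.02  0.  ]
```

```bash
python3 -c "
from bench import bot
print(bot.sign_off())"
```

```text
the job is handed in; nothing more can be done
None
```

I've handed the job in at about 42 s: the yellow bottle stands upright at the far end of its lane, about 1 mm from the wall, and the red-handled block stands flat about 3 mm in front of it. I touched nothing else.

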